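Roll a tube blank into the V-block and push it up to the end stop

ROBOT

A 6-joint arm with a two-finger parallel gripper is mounted at the origin on the work surface. World frame = base frame: x ahead of the robot, y to its left, z up, the work surface at z = 0. Lengths are in m, angles in degrees, forces in N, time in s.
With the tool pointing down it reaches from about 0.25 to 0.725 m from the base axis. Payload 9.7 kg.
Tool frame: the origin (TCP) lies between the finger pads; the fingertips stand 22 mm ahead of it and the grasp point (between the pads) lies 3 mm ahead of it; z points along the fingers, y is the line along which they close (so a half turn about z gives the same grasp; the last joint's range is limited). The gripper opens to 85 mm and grips with 20 to 120 N. Pads are 22 mm wide; open, the fingers measure 114 mm over their backs; the gripper's body (76 mm by 85 mm) begins 54 mm behind the grasp point. The pads swing forward as they close: fully open they stand 13 mm farther back than shut.
Start: joints at [-67.895, 4.979, 10.078, 95.1, 0, 90], TCP at [0.207, -0.51, 0.253] pointing down, gripper open.
Joint ranges: [-179.16, 179.16], [-48.56, 103.87], [-65.8, 70.77], [-126.05, 130.52], [-82.76, 87.17], [-180, 180]. Speed limits (degrees/s): [127.2, 127.2, 147.25, 180, 180, 180].

INTERFACE

Orientations are given as [roll, pitch, yaw] about the fixed x, y, z axes, in that order (R = Rz(yaw) Ry(pitch) Rx(roll)).
In Python, from workcell import bot, viewer, finder gives the robot as it stands.
- The arm moves only by the tool move_arm, never from a script. Its arguments are lists of equal length, an entry for each row: "offset": the shift along the tool's x, y, z in cm, a list of three; "twist": the turn, a rotation vector about the tool's x, y, z in rad, a list of three; "grip": the opening, from 0 (shut) to 1 (fully open). In form: {"offset": [[x, y, z], ...], "twist": [[ax, ay, az], ...], "grip": [grip, ...]}. A call has 1 to 5 rows; each row shifts and turns the commanded pose from where the row before left it, along the tool's axes as they then stand; what a row does not reach is not made up. A row lasts 1/10 s, in which the tool goes at most 50 mm and 8.59 degrees, less where a joint would pass 70% of its speed; a pose out of reach is approached as far as the arm can. A call is refused whole if a number of a shift passes 5 or a number of a turn 0.15, either way. A call with a gripper value outside its range is refused whole. The fingers move at their own pace and stop on an object; "force" is the grip in N (left out, the last holds). Time passes only in rows, so rows that do not move let the fingers close. It gives the time, the measured TCP pose, the force, the opening and the grip force at its end, in the units of the state.
- bot.get_obs(): the state, without advancing time (a new reading comes with each control period).
- viewer.camera(name): name is "scene" or "top"; returns a dict with "color" (420x560x3 uint8, red, green, blue), "depth" (420x560 float32, m along the optical axis (not along the pixel's ray), 0 where there is no reading), "vfov" (degrees; the focal length in pixels is half the picture's height over the tangent of half this angle, whatever the lens; pixels are square), "cx", "cy" (the principal point, pixels), "position" and "attitude" of the camera in the world. Camera axes: x right, y down, z forward; pixel columns grow to the right and rows downward; lengths in m; the calibration is good to about 2 mm. A picture is of the moment at which its call begins.
- bot.job_done(): hands the job in; it is judged then, once.
Trained networks look in a picture, given as the dict that the camera call returned (one of the last four; its "shot" number tells which), for a name from the list of things; names that differ only in an ending like _2 or _b are one class to them, and where a whole thing is asked for, a point or a joint stands for the part that bears it (a point fixed in the world has none). Each returns a list of dicts, best first, with "p" (0 to 1); they miss things now and then, are a little off and sometimes report something else, mostly with a low value. They report only what shows in the picture. A call takes as long as a camera call. They do not tell look-alikes from the thing itself.
- finder.boxes_of(picture, thing): "position" ([column, row] in pixels, amid what is visible of it).
- finder.pinpoint(picture, thing): "position" ([column, row] in pixels: a listed point, or the origin of a listed thing).
The state is a dict: "time": time; "q": joint angles; "qd": joint speeds; "joint_efforts": joint torques, N m; "ee_pos": TCP position; "tcp_rot": TCP orientation; "wrist_force": force on the tool from outside, world axes, zero at the start; "torque": the same for the moment, N m; "opening": finger opening in m; "grasp_force": force on a finger pad.
Only numpy, scipy, OpenCV 4.12 (cv2) and the standard library are available. Lean on these libraries where they do the work, as an engineer would, in place of code of your own. Each camera call takes 0.05 s, during which the arm holds its last target. There are 200 camera calls.

TASK

Roll the tube blank along the bench by its side with your fingers, up the ramp and into the groove of the V-block; do not lift or carry it. Then push it endwise along the groove until its end touches the end stop, and leave it lying there. Do not disturb the tin, the die block, the bush or the spanner.

Things in the scene. Friction and masses are not known exactly. Their poses are not given: they have to be found in the camera images.
- tube: Loose aluminium tube blank lying on the bench, 140 mm long, 40 mm across, about 0.45 kg, smooth and oiled (slippery), a thin dark line along its side. Origin at its middle on its axis (20 mm above the bench at the start); x along its axis, y and z turn as it rolls. At the start z is up and x within 0.2 rad of the groove's direction. It rolls easily, and back down a ramp when let go.
- vblock: Steel V-block fixed to the bench, groove along its x, a plain ramp on both long sides. Origin on the bench under the groove, z up, x towards the end stop (away from the robot). Groove and ramps run from x = -32 to 95 mm. 90 degree V: bottom at y = 0, 4 mm up; lips at y = +-16 mm, 20 mm up, whence the ramps fall to the bench at y = +-131 mm. The tube starts 220 to 280 mm off on the +y or -y side.
- stop (a point): Foot of the end stop's face, on the V-block at its x = 95, y = 0, z = 0 mm; axes as the V-block's. The stop is an upright plate across the far end of the groove, 44 mm wide, 60 mm high, 12 mm thick. The tube starts with its middle within 10 mm of the V-block's x = 0: rolled straight across it clears the stop by about 15 to 35 mm.
- seat (a point): The point where the tube's middle (its origin) is when it lies in the groove with its end against the end stop: in the V-block's frame x = 25, y = 0, z = 32 mm; axes as the V-block's.
- tin: Open steel tin, 80 mm across, 85 mm high, a bystander. Origin at the centre of its underside.
- die: Steel die block with a round hole, 85 x 70 x 45 mm, a bystander. Origin at the centre of its underside.
- bush: Brass bush standing on end, 44 mm across, 50 mm high, a bystander. Origin at the centre of its underside.
- spanner: Steel spanner lying on the bench, a bystander. x along its length.
Not all that is in view belongs to the job. What is shaped like the tube but orange or pink is not meant.

How it is judged (in metres and radians):
On the way, in this order (a step that is already met when the one before it is completed fails the run):
1. the tube has rolled over by about a third of a turn or more on its way, outside the groove (angle between tube's own z axis and vertical above 2 rad and (y of tube in the frame of vblock above 0.03 m or y of tube in the frame of vblock below -0.03 m)), for 0.02 s.
2. the tube lies down in the groove (y of tube in the frame of seat between -0.004 and 0.004 m and z of tube in the frame of seat below 0.003 m and angle between the x axis of tube and the x axis of vblock, either way round below 0.05 rad), for 0.2 s.
At the end, for the whole second after the job is handed in: The tube lies at rest down in the groove (within 3 mm across and in height, within 0.04 rad of the groove's direction) with its end within 4 mm of the end stop (x of tube in the frame of seat between -0.004 and 0.004 m and y of tube in the frame of seat between -0.003 and 0.003 m and z of tube in the frame of seat between -0.003 and 0.003 m and angle between the x axis of tube and the x axis of vblock, either way round below 0.04 rad and linear speed of tube below 0.02 m/s); the robot touches nothing.
It fails at once if the tube is lifted (its axis more than 55 mm above the bench, or more than 35 mm while it is clear of the ramps) (height (world z) of tube above 0.055 m or (height (world z) of tube above 0.035 m and (y of tube in the frame of vblock above 0.15 m or y of tube in the frame of vblock below -0.15 m))).
It fails at once if the tin is moved more than 30 mm (distance of tin from where it was at the start of the episode above 0.03 m).
It fails at once if the die block is moved more than 30 mm (distance of die from where it was at the start of the episode above 0.03 m).
It fails at once if the bush is moved more than 30 mm (distance of bush from where it was at the start of the episode above 0.03 m).
It fails at once if the spanner is moved more than 30 mm (distance of spanner from where it was at the start of the episode above 0.03 m).
It also fails if it takes over 61 s, if anything falls off the work surface, if the arm or the gripper's body presses on something with over 40 N, if the wrist force passes 120 N, or if a joint passes its speed limit or range.

## Working session

There is one attempt and no reset: what is moved stays moved. The work goes in short steps, Python scripts to look and compute and a tool call to move; the robot and the scene stay as the last step left them, time stands still between calls to the robot, and variables do not carry over. Pictures are saved under pics/ and viewed, at most 10 in all, crops included, and the job is handed in when it is done.

Besides the shell and the picture viewer there is one more tool, called after "Call:" in YAML: its name, and indented under it one key for each argument. move_arm: Moves the arm, as the interface text tells. Its arguments: {"type":"object","properties":{"offset":{"type":"array","items":{"type":"array","items":{"type":"number"}}},"twist":{"type":"array","items":{"type":"array","items":{"type":"number"}}},"grip":{"type":"array","items":{"type":"number"}},"force":{"type":"number"}},"required":["offset","twist","grip"]}

```bash
mkdir -p pics
cat > h.py <<'E'
import numpy as np, cv2
from scipy.spatial.transform import Rotation as R
from workcell import bot, viewer, finder
def rot(a):
    a=np.array(a,float)
    if a.shape==(3,3): return a
    if a.size==4: return R.from_quat(a).as_matrix()
    return R.from_euler('xyz',a,degrees=True).as_matrix()
def cloud(p):
    d=p['depth'];h,w=d.shape;f=h/2/np.tan(np.radians(p['vfov'])/2)
    v,u=np.mgrid[:h,:w]
    c=np.stack([(u-p['cx'])/f*d,(v-p['cy'])/f*d,d],-1)
    return c@rot(p['attitude']).T+np.array(p['position'])
def save(p,n): cv2.imwrite('pics/'+n,p['color'][:,:,::-1])
E
python3 - <<'E'
from h import *
o=bot.get_obs();print({k:np.round(v,3) for k,v in o.items()})
for n in('top','scene'):
    p=viewer.camera(n);save(p,n+'0.png');W=cloud(p)
    print(n,p['vfov'],p['position'],p['attitude'])
    for t in('tube','vblock','stop','seat','tin','die','bush','spanner'):
        for f in('boxes_of','pinpoint'):
            for r in getattr(finder,f)(p,t)[:3]:
                c,w=np.round(r['position']).astype(int)
                print(t,f,c,w,round(r['p'],2),np.round(W[min(max(w,0),419),min(max(c,0),559)],3))
E
```

```text
{'time': np.float64(0.0), 'q': array([-6.7897e+01,  5.0110e+00,  1.0034e+01,  9.5099e+01,  2.0000e-03,
        8.9999e+01]), 'qd': array([ 0.045, -0.019,  0.017, -0.038,  0.031,  0.081]), 'joint_efforts': array([-2.0000e-03, -5.2038e+01,  4.6481e+01,  1.6000e-02, -0.0000e+00,
       -0.0000e+00]), 'ee_pos': array([ 0.207, -0.509,  0.253]), 'tcp_rot': array([-1.79924e+02, -2.00000e-03,  2.21040e+01]), 'wrist_force': array([-0.838,  0.535, -0.061]), 'torque': array([ 0.009, -0.032,  0.032]), 'grasp_force': np.float64(0.0), 'opening': np.float64(0.086)}
top 50.214677375062024 [ 0.32885447 -0.0106812   1.22791401] [-169.36390769    0.51373047  -88.39485721]
tube boxes_of 334 199 0.87 [ 0.577 -0.133  0.035]
tube boxes_of 368 143 0.82 [ 0.735 -0.225  0.042]
tube boxes_of 401 241 0.79 [ 0.467 -0.312  0.035]
tube pinpoint 336 202 0.78 [ 0.567 -0.137  0.042]
tube pinpoint 367 142 0.67 [ 0.739 -0.222  0.039]
tube pinpoint 400 241 0.64 [ 0.466 -0.308  0.04 ]
vblock boxes_of 233 184 0.83 [0.616 0.147 0.014]
vblock pinpoint 447 195 0.65 [ 0.602 -0.449  0.006]
vblock pinpoint 336 201 0.25 [ 0.571 
[... 1172 characters left out ...]
.79 [0.577 0.147 0.007]
stop boxes_of 320 197 0.74 [0.611 0.121 0.018]
stop pinpoint 337 210 0.61 [0.684 0.125 0.024]
seat boxes_of 322 199 0.82 [0.62  0.121 0.017]
seat pinpoint 322 189 0.74 [0.591 0.151 0.014]
tin boxes_of 382 136 0.59 [0.572 0.477 0.014]
tin pinpoint 378 146 0.81 [0.6   0.417 0.031]
die boxes_of 132 274 0.64 [ 0.424 -0.484 -0.   ]
die pinpoint 137 280 0.83 [ 0.473 -0.48   0.043]
bush boxes_of 346 123 0.59 [0.45  0.411 0.031]
bush pinpoint 343 127 0.46 [0.445 0.405 0.009]
spanner boxes_of 171 313 0.76 [ 0.601 -0.461  0.001]
spanner boxes_of 345 123 0.72 [0.452 0.401 0.039]
spanner boxes_of 382 137 0.2 [0.603 0.417 0.082]
spanner pinpoint 170 316 0.85 [ 0.603 -0.468 -0.008]
```

Run:
```python
import cv2
a=cv2.imread('pics/top0.png');cv2.imwrite('pics/crop0.png',cv2.resize(a[110:290,180:480],None,fx=2.6,fy=2.6,interpolation=cv2.INTER_CUBIC))
```

```text
(no output)
```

View pics/top0.png

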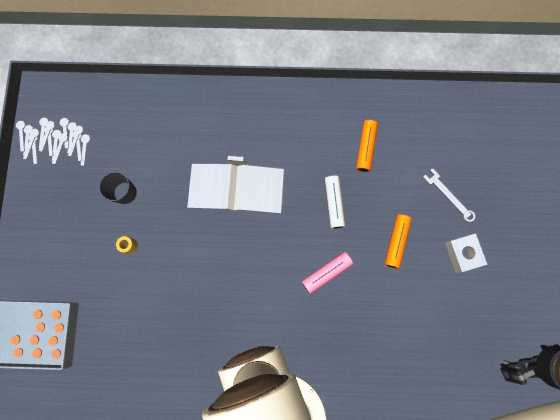

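View pics/crop0.png

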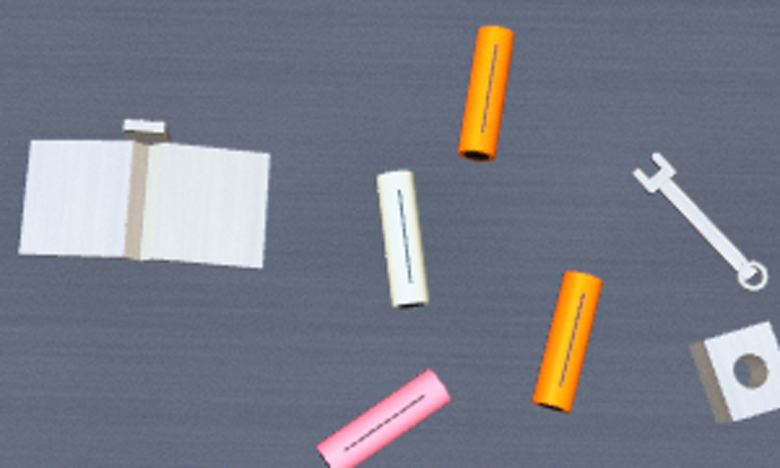

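Candidates shaped like the tube are the silver/white one at (335,202), orange at (367,145) and (398,241), and pink at (328,272). The silver one fits the description (aluminium, dark line). It lies to the right (-y) of the V-block at (235,187), whose stop is at (235,160). Next I measure it and the V-block from depth.

```bash
cat >> h.py <<'E'
from scipy.optimize import least_squares
def tubefit(p,W,near,rad=0.11):
    c=p['color'].astype(int);m=(c.min(-1)>150)&(c.max(-1)-c.min(-1)<45)&(W[...,2]>0.012)&(p['depth']>0)
    m&=np.hypot(W[...,0]-near[0],W[...,1]-near[1])<rad
    n,l=cv2.connectedComponents(m.astype(np.uint8));k=1+np.argmax([(l==i).sum() for i in range(1,n)])
    P=W[l==k];q=P[:,:2]
    rect=cv2.minAreaRect(q.astype(np.float32)*1000)
    d=np.linalg.svd(q-q.mean(0),full_matrices=False)[2][0]; d*=np.sign(d[0])
    def res(v): # cylinder r=20
        a=np.array([np.cos(v[3]),np.sin(v[3])]);r=(q-v[:2])@np.array([-a[1],a[0]])
        return np.hypot(r,P[:,2]-v[2])-0.02
    s=least_squares(res,[*q.mean(0),P[:,2].max()-.02,np.arctan2(d[1],d[0])],loss='soft_l1',f_scale=.002).x
    a=np.array([np.cos(s[3]),np.sin(s[3])]);t=(q-s[:2])@a;lo,hi=np.percentile(t,[1,99])
    return dict(mid=s[:2]+a*(lo+hi)/2,z=s[2],yaw=np.degrees(s[3]),len=hi-lo,n=len(P))
E
python3 - <<'E'
from h import *
for n in('top','scene'):
    p=viewer.camera(n);W=cloud(p)
    print(n,tubefit(p,W,(.57,-.137)))
    c=p['color'].astype(int)
    m=(c.min(-1)>120)&(c.max(-1)-c.min(-1)<60)&(np.hypot(W[...,0]-.61,W[...,1]-.14)<.2)&(W[...,1]>-.02)&(W[...,2]<.3)
    k,l,st,_=cv2.connectedComponentsWithStats(m.astype(np.uint8));i=1+np.argmax(st[1:,4])
    P=W[l==i];print(len(P),'z pct',np.percentile(P[:,2],[1,50,99]))
    rt=P[(P[:,2]<.03)]
    # fit roof model: z=20-(|y'|-16)*20/115 for |y'|>16, V inside
    def model(v):
        cth,s=np.cos(v[1]),np.sin(v[1]);y=-s*(rt[:,0]-.6)+cth*(rt[:,1]-v[0])
        ay=abs(y);return np.where(ay>.016,.02-(ay-.016)*20/115,.004+ay)+v[2]-rt[:,2]
    best=min((least_squares(model,[y0,0,0],loss='soft_l1',f_scale=.002) for y0 in(.13,.14,.15)),key=lambda s:s.cost)
    v=best.x;print('groove y at x=.6',v,np.degrees(v[1]))
    th=v[1];o=np.array([.6,v[0]]);a=np.array([np.cos(th),np.sin(th)])
    t=(rt[:,:2]-o)@a;y=(rt[:,:2]-o)@np.array([-a[1],a[0]])
    mm=(abs(y)>.03)&(abs(y)<.11);print('x ext',np.percentile(t[mm],[.5,99.5]),'y ext',np.percentile(y,[.5,99.5]))
    tp=P[P[:,2]>.05];print('stop',len(tp),tp.mean(0) if len(tp) else 0, tp.min(0),tp.max(0))
E
```

```text
top {'mid': array([ 0.5713971 , -0.13545866]), 'z': np.float64(0.02018071088769638), 'yaw': np.float64(7.279403411117661), 'len': np.float64(0.13642396803693882), 'n': 681}
4225 z pct [-0.002332    0.01034895  0.02250585]
groove y at x=.6 [ 1.41246604e-01 -3.28059556e-02  7.27958432e-05] -1.8796428005677752
x ext [-0.05497028  0.07516268] y ext [-0.13115034  0.13098259]Traceback (most recent call last):
  File "<stdin>", line 19, in <module>
    return umr_minimum(a, axis, None, out, keepdims, initial, where)
ValueError: zero-size array to reduction operation minimum which has no identity
```

```bash
cat >> h.py <<'E'
def rows(tgt,yaw,n,start=None):
    o=bot.get_obs();p=np.array(o['ee_pos']) if start is None else np.array(start[:3],float)
    y=o['tcp_rot'][2] if start is None else start[3]
    print('at',np.round(o['time'],2),np.round(o['ee_pos'],4),np.round(o['tcp_rot'],2),np.round(o['wrist_force'],1))
    d=(np.array(tgt)-p)/n*100;dy=(yaw-y)/n
    for i in range(n):
        a=np.radians(y+i*dy);c,s=np.cos(a),np.sin(a)
        print([round(float(k),1) for k in(c*d[0]+s*d[1],s*d[0]-c*d[1],-d[2])],round(-np.radians(dy),3))
E
python3 - <<'E'
from h import *
rows((.578,-.20,.09),97.3,12)
E
```

```text
at 1.75 [ 0.207  -0.5096  0.2533] [-180.     -0.     22.11] [-0.6  0.1  0.1]
[3.8, -1.2, 1.4] -0.109
[3.9, -0.8, 1.4] -0.109
[4.0, -0.4, 1.4] -0.109
[4.0, 0.1, 1.4] -0.109
[4.0, 0.5, 1.4] -0.109
[3.9, 0.9, 1.4] -0.109
[3.8, 1.4, 1.4] -0.109
[3.6, 1.8, 1.4] -0.109
[3.4, 2.2, 1.4] -0.109
[3.1, 2.5, 1.4] -0.109
[2.9, 2.8, 1.4] -0.109
[2.5, 3.1, 1.4] -0.109
```

Call:
move_arm:
  offset:
    - [3.8,-1.2,1.4]
    - [3.9,-0.8,1.4]
    - [4.0,-0.4,1.4]
    - [4.0,0.1,1.4]
    - [4.0,0.5,1.4]
  twist:
    - [0,0,-0.109]
    - [0,0,-0.109]
    - [0,0,-0.109]
    - [0,0,-0.109]
    - [0,0,-0.109]
  grip: [1,1,1,1,1]

```text
time: 2.25
ee_pos: [0.3617, -0.3802, 0.1829]
tcp_rot: [180.0, 0.0, 53.6]
wrist_force: [0.6, -0.6, 0.5]
opening: 0.0856
grasp_force: 0.0
```

Call:
move_arm:
  offset:
    - [3.9,0.9,1.4]
    - [3.8,1.4,1.4]
    - [3.6,1.8,1.4]
    - [3.4,2.2,1.4]
    - [3.1,2.5,1.4]
  twist:
    - [0,0,-0.109]
    - [0,0,-0.109]
    - [0,0,-0.109]
    - [0,0,-0.109]
    - [0,0,-0.109]
  grip: [1,1,1,1,1]

```text
time: 2.75
ee_pos: [0.517, -0.2521, 0.1128]
tcp_rot: [180.0, 0.0, 84.8]
wrist_force: [-0.2, -0.2, 0.8]
opening: 0.0852
grasp_force: 0.0
```

Call:
move_arm:
  offset:
    - [2.9,2.8,1.4]
    - [2.5,3.1,1.4]
    - [0,0,0]
  twist:
    - [0,0,-0.109]
    - [0,0,-0.109]
    - [0,0,0]
  grip: [1,1,1]

```text
time: 3.05
ee_pos: [0.5789, -0.1984, 0.0825]
tcp_rot: [-179.9, -0.1, 97.5]
wrist_force: [-0.7, 0.4, 0.1]
opening: 0.0855
grasp_force: 0.0
```

Run:
```python
from h import *
rows((.578,-.20,.03),97.3,3)
p=viewer.camera('scene');W=cloud(p);save(p,'s1.png')
a=p['color'][130:320,120:380,::-1];cv2.imwrite('pics/s1c.png',cv2.resize(a,None,fx=3,fy=3,interpolation=cv2.INTER_CUBIC))
m=(np.hypot(W[...,0]-.578,W[...,1]+.20)<.09)&(W[...,2]>.03);print('finger min z',np.percentile(W[m][:,2],[0,.5,1,3,10,50]))
```

```text
at 3.05 [ 0.5789 -0.1984  0.0825] [-1.7988e+02 -1.1000e-01  9.7480e+01] [-0.7  0.4  0.1]
[-0.1, -0.0, 1.8] 0.001
[-0.1, -0.0, 1.8] 0.001
[-0.1, -0.0, 1.8] 0.001
finger min z [0.03005347 0.0329299  0.03474417 0.03947314 0.2166648  0.51085221]
```

View pics/s1c.png

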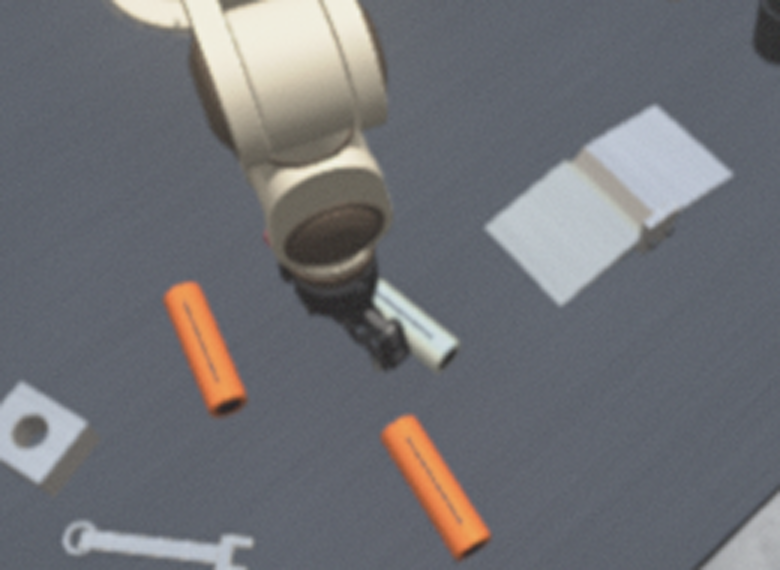

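The silver tube (crop 430,325) lies just ahead of the open fingers (crop 385,335), with the V-block behind it.

Call:
move_arm:
  offset:
    - [0,0,2.0]
    - [0,0,2.0]
    - [0,0,1.2]
    - [0,0,0]
  twist:
    - [0,0,0]
    - [0,0,0]
    - [0,0,0]
    - [0,0,0]
  grip: [1,1,1,1]

```text
time: 3.5
ee_pos: [0.5757, -0.202, 0.0319]
tcp_rot: [-179.9, -0.1, 97.0]
wrist_force: [0.2, -0.0, 0.5]
opening: 0.0853
grasp_force: 0.0
```

Run:
```python
from h import *
rows((.578,-.20,.03),97.3,1)
p=viewer.camera('scene');W=cloud(p)
c=p['color'].max(-1)
m=(c<110)&(abs(W[...,0]-.63)<.02)&(abs(W[...,1]+.19)<.025)&(W[...,2]>.008)
P=W[m];print(len(P));print(np.percentile(P[:,2],[1,3,5,10,30,50,90]));
print(np.round(P[np.argsort(P[:,2])][::max(1,len(P)//25)],3))
print(tubefit(p,W,(.57,-.137)))
```

```text
at 3.5 [ 0.5757 -0.202   0.0319] [-1.7986e+02 -6.0000e-02  9.6970e+01] [ 0.2 -0.   0.5]
[0.2, 0.2, 0.2] -0.006
766
[0.03967959 0.07163878 0.07655409 0.08886175 0.1519331  0.29926262
 0.42094821]
[[ 0.625 -0.208  0.024]
 [ 0.627 -0.208  0.074]
 [ 0.619 -0.205  0.083]
 [ 0.642 -0.208  0.092]
 [ 0.64  -0.208  0.11 ]
 [ 0.619 -0.193  0.121]
 [ 0.612 -0.209  0.124]
 [ 0.612 -0.207  0.137]
 [ 0.614 -0.196  0.161]
 [ 0.613 -0.206  0.185]
 [ 0.617 -0.199  0.217]
 [ 0.633 -0.207  0.282]
 [ 0.635 -0.192  0.293]
 [ 0.633 -0.19   0.301]
 [ 0.631 -0.182  0.308]
 [ 0.63  -0.192  0.315]
 [ 0.632 -0.184  0.321]
 [ 0.629 -0.196  0.327]
 [ 0.624 -0.203  0.333]
 [ 0.621 -0.209  0.341]
 [ 0.62  -0.215  0.35 ]
 [ 0.625 -0.201  0.359]
 [ 0.625 -0.21   0.373]
 [ 0.621 -0.214  0.422]
 [ 0.626 -0.206  0.431]
 [ 0.641 -0.177  0.438]]
{'mid': array([ 0.53553312, -0.18230501]), 'z': np.float64(0.4936314053207879), 'yaw': np.float64(-22.902841127125537), 'len': np.float64(0.17074595498801015), 'n': 3215}
```

```bash
cat > plan.py <<'E'
import numpy as np
V=np.array([.5786,.142]);th=np.radians(-1.88)
def plan(p,y0,c,yt,app,steps,turn=(0.02,.11),z0=.026,off=.031):
    # p: tcp xyz, y0 tool yaw deg, c tube mid, yt tube yaw deg; app rows of approach, then steps (m) of tube roll
    p=np.array(p,float);psi=np.radians(y0);c=np.array(c,float);yt=np.radians(yt);yt0=yt;s=0
    W=[]
    n=lambda a:np.array([-np.sin(a),np.cos(a)])
    for i in range(app):
        W.append((*(p[:2]+(c-off*n(yt)-p[:2])*(i+1)/app),z0,yt+np.pi/2))
    for d in steps:
        s+=d;yt=yt0+(th-yt0)*np.clip((s-turn[0])/(turn[1]-turn[0]),0,1)
        c=c+d*n(yt);yv=(c-V)@n(th);az=.02+np.interp(yv,[-.134,-.018],[0,.02])
        W.append((*(c-off*n(yt)),z0+az-.02,yt+np.pi/2))
    for i,w in enumerate(W):
        C,S=np.cos(psi),np.sin(psi);d=(np.array(w[:3])-p)*100
        o=np.round([C*d[0]+S*d[1],S*d[0]-C*d[1],-d[2]],2);t=round(psi-w[3],3)
        if i%5==0:print('--',np.round(p,3))
        print(o.tolist(),t)
        p=p+np.array([C*o[0]+S*o[1],S*o[0]-C*o[1],-o[2]])/100;psi-=t
    print('tube',c,yv)
E
python3 - <<'E'
from plan import *
plan((.5765,-.2015,.0315),97.2,(.5714,-.1355),7.28,5,[.007]*35)
E
```

```text
-- [ 0.576 -0.202  0.032]
[0.7, 0.07, 0.55] -0.001
[0.7, 0.06, -0.0] -0.0
[0.71, 0.07, -0.0] -0.0
[0.7, 0.06, -0.0] -0.0
[0.7, 0.07, -0.0] -0.0
-- [ 0.575 -0.166  0.026]
[0.7, -0.0, -0.0] -0.0
[0.7, -0.0, -0.0] -0.0
[0.7, -0.01, -0.0] 0.001
[0.7, -0.03, -0.0] 0.013
[0.7, -0.03, -0.0] 0.012
-- [ 0.57  -0.132  0.026]
[0.7, -0.03, -0.0] 0.013
[0.7, -0.03, -0.0] 0.012
[0.7, -0.03, -0.0] 0.013
[0.7, -0.03, -0.0] 0.012
[0.7, -0.03, -0.0] 0.012
-- [ 0.566 -0.097  0.026]
[0.7, -0.03, -0.0] 0.013
[0.7, -0.03, -0.0] 0.012
[0.7, -0.03, -0.0] 0.013
[0.7, -0.03, -0.0] 0.012
[0.7, -0.03, -0.0] 0.013
-- [ 0.564 -0.062  0.026]
[0.7, -0.02, -0.0] 0.008
[0.7, 0.0, -0.0] 0.0
[0.7, 0.0, -0.0] 0.0
[0.7, 0.0, -0.0] 0.0
[0.7, 0.0, -0.0] 0.0
-- [ 0.565 -0.027  0.026]
[0.7, 0.0, -0.05] 0.0
[0.7, 0.01, -0.12] 0.0
[0.7, -0.0, -0.12] 0.0
[0.7, -0.0, -0.12] 0.0
[0.7, -0.0, -0.12] 0.0
-- [0.566 0.008 0.031]
[0.7, -0.0, -0.12] 0.0
[0.7, -0.0, -0.12] 0.0
[0.7, -0.0, -0.12] 0.0
[0.7, -0.0, -0.12] 0.0
[0.7, -0.0, -0.12] 0.0
-- [0.567 0.043 0.037]
[0.7, -0.0, -0.13] 0.0
[0.7, -0.0, -0.12] 0.0
[0.7, -0.0, -0.12] 0.0
[0.7, -0.0, -0.12] 0.0
[0.7, -0.0, -0.12] 0.0
tube [0.56961422 0.10909663] -0.03318045230995015
```

Call:
move_arm:
  offset:
    - [0.7,0.06,0.5]
    - [0.7,0.06,0]
    - [0.7,0.07,0]
    - [0.7,0.06,0]
    - [0.7,0.07,0]
  twist:
    - [0,0,0]
    - [0,0,0]
    - [0,0,0]
    - [0,0,0]
    - [0,0,0]
  grip: [1,1,1,1,1]

```text
time: 4.05
ee_pos: [0.5761, -0.1658, 0.0286]
tcp_rot: [180.0, 0.0, 97.1]
wrist_force: [-0.7, -4.2, 2.3]
opening: 0.0853
grasp_force: 2.6
```

Call:
move_arm:
  offset:
    - [0.7,0,0]
    - [0.7,0,0]
    - [0.7,0,0]
    - [0.7,-0.03,0]
    - [0.7,-0.03,0]
  twist:
    - [0,0,0]
    - [0,0,0]
    - [0,0,0.001]
    - [0,0,0.013]
    - [0,0,0.012]
  grip: [1,1,1,1,1]

```text
time: 4.55
ee_pos: [0.571, -0.1313, 0.0283]
tcp_rot: [-180.0, -0.0, 95.5]
wrist_force: [-0.2, -0.4, 0.8]
opening: 0.085
grasp_force: 0.1
```

Run:
```python
from h import *
o=bot.get_obs();print(o['time'],np.round(o['ee_pos'],4),np.round(o['tcp_rot'],2),np.round(o['wrist_force'],1))
p=viewer.camera('top');save(p,'t2.png');W=cloud(p)
a=p['color'][130:270,180:400,::-1];cv2.imwrite('pics/t2c.png',cv2.resize(a,None,fx=3.5,fy=3.5,interpolation=cv2.INTER_CUBIC))
try: print(tubefit(p,W,(.568,-.09),.08))
except Exception as e: print(e)
p=viewer.camera('scene');W=cloud(p)
try: print(tubefit(p,W,(.568,-.09),.08))
except Exception as e: print(e)
```

```text
4.55 [ 0.571  -0.1313  0.0283] [-180.     -0.     95.49] [-0.2 -0.4  0.8]
{'mid': array([ 0.54792862, -0.11639251]), 'z': np.float64(0.48409477294547154), 'yaw': np.float64(-20.263428366058147), 'len': np.float64(0.130660911889787), 'n': 3187}
{'mid': array([ 0.55118606, -0.11777539]), 'z': np.float64(0.48497545883194104), 'yaw': np.float64(-12.32069691871456), 'len': np.float64(0.12833663052537192), 'n': 2037}
```

View pics/t2c.png

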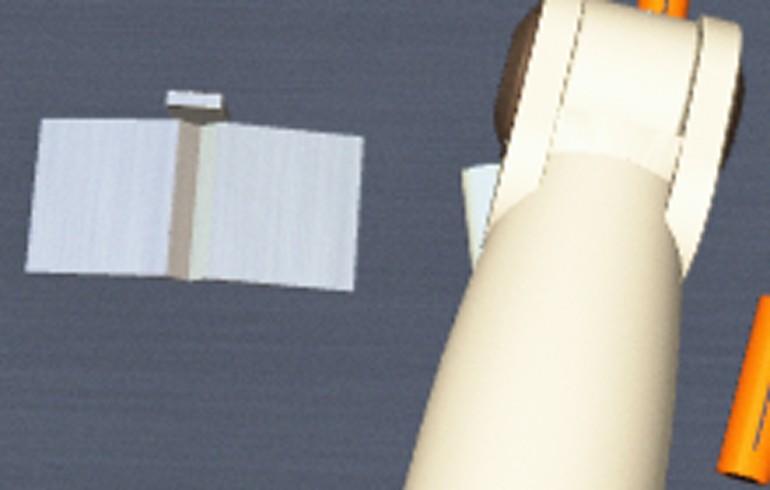

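The tube's left edge shows at crop (463,165)–(475,265), ahead of the fingers, and the arm hides the rest. I'll filter the arm out by height.

```bash
sed -i "s/(W\[...,2\]>0.012)&/(W[...,2]>0.012)\&(W[...,2]<0.075)\&/" h.py
python3 - <<'E'
from h import *
for n in('scene','top'):
    p=viewer.camera(n);W=cloud(p)
    try: print(bot.get_obs()['time'],tubefit(p,W,(.565,-.075),.09))
    except Exception as e: print(e)
a=p['color']
p=viewer.camera('scene');save(p,'s2.png')
E
```

```text
4.7 {'mid': array([ 0.59974813, -0.09050372]), 'z': np.float64(0.018008962734073465), 'yaw': np.float64(7.425898915723187), 'len': np.float64(0.07185109582327023), 'n': 121}
4.75 {'mid': array([ 0.59083571, -0.08591804]), 'z': np.float64(0.020386532037881693), 'yaw': np.float64(7.029082301101257), 'len': np.float64(0.08924415885750495), 'n': 291}
```

Run:
```python
from h import *
from plan import plan
o=bot.get_obs();print(o['time'],np.round(o['ee_pos'],4),np.round(o['tcp_rot'],2))
plan((*o['ee_pos'][:2],.027),o['tcp_rot'][2],(.5645,-.086),7.2,2,[.009]*5+[.007]*22,turn=(0,.045),z0=.027)
```

```text
4.8 [ 0.5712 -0.132   0.0283] [180.     0.    95.57]
-- [ 0.571 -0.132  0.027]
[0.77, -0.07, -0.0] -0.029
[0.77, -0.04, -0.0] 0.0
[0.9, -0.07, -0.0] 0.032
[0.91, -0.07, -0.0] 0.032
[0.9, -0.07, -0.0] 0.032
-- [ 0.564 -0.09   0.027]
[0.9, -0.07, -0.0] 0.031
[0.9, -0.07, -0.0] 0.032
[0.7, 0.0, -0.0] -0.0
[0.7, 0.0, -0.0] -0.0
[0.7, 0.0, -0.0] -0.0
-- [ 0.563 -0.051  0.027]
[0.7, 0.0, -0.0] -0.0
[0.7, 0.0, -0.0] -0.0
[0.7, 0.0, -0.0] -0.0
[0.7, 0.0, -0.0] -0.0
[0.7, 0.0, -0.11] -0.0
-- [ 0.564 -0.016  0.028]
[0.7, 0.0, -0.12] -0.0
[0.7, 0.0, -0.12] -0.0
[0.7, 0.0, -0.12] -0.0
[0.7, 0.0, -0.13] -0.0
[0.7, 0.0, -0.12] -0.0
-- [0.565 0.019 0.034]
[0.7, 0.0, -0.12] -0.0
[0.7, 0.0, -0.12] -0.0
[0.7, 0.0, -0.12] -0.0
[0.7, 0.0, -0.12] -0.0
[0.7, 0.0, -0.12] -0.0
-- [0.566 0.054 0.04 ]
[0.7, 0.0, -0.12] -0.0
[0.7, 0.0, -0.12] -0.0
[0.7, 0.0, -0.12] -0.0
[0.7, 0.0, -0.12] -0.0
tube [0.56817775 0.1128509 ] -0.029475327921799747
```

Call:
move_arm:
  offset:
    - [0.9,-0.1,0]
    - [0.9,-0.1,0]
    - [0.9,-0.07,0]
    - [0.9,-0.07,0]
    - [0.9,-0.07,0]
  twist:
    - [0,0,0]
    - [0,0,0.026]
    - [0,0,0.026]
    - [0,0,0.026]
    - [0,0,0.026]
  grip: [1,1,1,1,1]

```text
time: 5.3
ee_pos: [0.5639, -0.0868, 0.0283]
tcp_rot: [-180.0, -0.0, 89.5]
wrist_force: [0.1, -0.1, 1.1]
opening: 0.0853
grasp_force: 0.1
```

Run:
```python
from h import *
o=bot.get_obs();print(o['time'],np.round(o['ee_pos'],4),np.round(o['tcp_rot'],2),np.round(o['wrist_force'],1))
for n in('scene','top'):
    p=viewer.camera(n);W=cloud(p)
    try: print(tubefit(p,W,(.565,-.03),.09))
    except Exception as e: print(e)
```

```text
5.3 [ 0.5639 -0.0868  0.0283] [-179.99   -0.     89.52] [ 0.1 -0.1  1.1]
{'mid': array([ 0.59571865, -0.05093934]), 'z': np.float64(0.0184888563791691), 'yaw': np.float64(4.755839544177625), 'len': np.float64(0.07127050293181503), 'n': 112}
{'mid': array([ 0.60063403, -0.04374875]), 'z': np.float64(0.021415540988611766), 'yaw': np.float64(3.6499901832004853), 'len': np.float64(0.06061432742538021), 'n': 81}
```

Call:
move_arm:
  offset:
    - [0.8,0,0]
    - [0.8,0,0]
    - [0.7,0,0]
    - [0.7,0,0]
    - [0.7,0,0]
  twist:
    - [0,0,0.026]
    - [0,0,0]
    - [0,0,0]
    - [0,0,0]
    - [0,0,0]
  grip: [1,1,1,1,1]

```text
time: 5.9
ee_pos: [0.5652, -0.0499, 0.0283]
tcp_rot: [180.0, 0.0, 88.1]
wrist_force: [0.6, -0.9, 0.4]
opening: 0.0856
grasp_force: 0.5
```

Call:
move_arm:
  offset:
    - [0.7,0,0]
    - [0.7,0,0]
    - [0.7,0,0]
    - [0.7,0,0]
    - [0.7,0,-0.1]
  twist:
    - [0,0,0]
    - [0,0,0]
    - [0,0,0]
    - [0,0,0]
    - [0,0,0]
  grip: [1,1,1,1,1]

```text
time: 6.4
ee_pos: [0.5663, -0.0149, 0.0293]
tcp_rot: [-180.0, 0.0, 88.1]
wrist_force: [0.1, -0.8, -0.1]
opening: 0.0857
grasp_force: 0.5
```

Run:
```python
from h import *
o=bot.get_obs();print(o['time'],np.round(o['ee_pos'],4),np.round(o['tcp_rot'],2),np.round(o['wrist_force'],1))
for n in('scene','top'):
    p=viewer.camera(n);W=cloud(p)
    a=p['color'][130:270,150:400,::-1];cv2.imwrite('pics/%s3c.png'%n,cv2.resize(a,None,fx=3.2,fy=3.2,interpolation=cv2.INTER_CUBIC))
    try: print(tubefit(p,W,(.565,.02),.09))
    except Exception as e: print(e)
```

```text
6.4 [ 0.5663 -0.0149  0.0293] [-1.7999e+02  1.0000e-02  8.8110e+01] [ 0.1 -0.8 -0.1]
{'mid': array([0.58737506, 0.09433818]), 'z': np.float64(-0.004655686985011132), 'yaw': np.float64(-9.483869991599834), 'len': np.float64(0.08411541480903853), 'n': 100}
{'mid': array([0.58891929, 0.09121516]), 'z': np.float64(-0.0029883197067599723), 'yaw': np.float64(-6.13528193802378), 'len': np.float64(0.08852068822342685), 'n': 251}
```

View pics/scene3c.png

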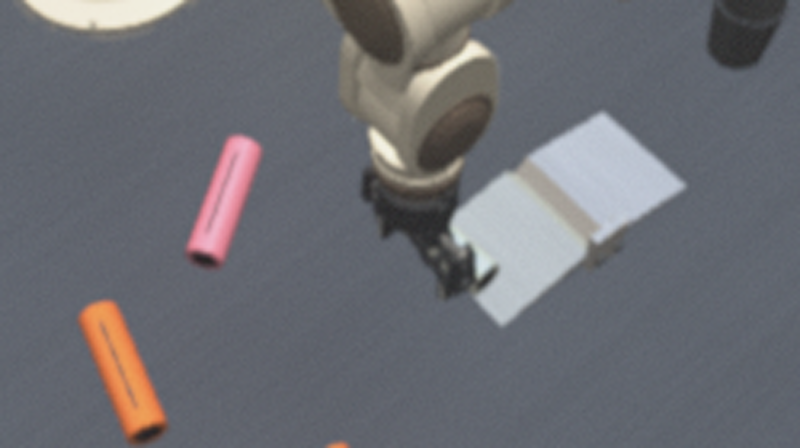

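The tube is at the ramp foot with its far end at crop (487,270), lying along the fingers. I continue up the ramp.

Call:
move_arm:
  offset:
    - [0.7,0,-0.12]
    - [0.7,0,-0.12]
    - [0.7,0,-0.12]
    - [0.7,0,-0.12]
    - [0.7,0,-0.12]
  twist:
    - [0,0,0]
    - [0,0,0]
    - [0,0,0]
    - [0,0,0]
    - [0,0,0]
  grip: [1,1,1,1,1]

```text
time: 7.0
ee_pos: [0.5675, 0.0202, 0.0355]
tcp_rot: [180.0, 0.0, 88.1]
wrist_force: [-0.7, -3.8, 2.5]
opening: 0.0852
grasp_force: 1.9
```

Call:
move_arm:
  offset:
    - [0.7,0,-0.12]
    - [0.7,0,-0.12]
    - [0.7,0,-0.12]
    - [0.7,0,-0.12]
    - [0.7,0,-0.12]
  twist:
    - [0,0,0]
    - [0,0,0]
    - [0,0,0]
    - [0,0,0]
    - [0,0,0]
  grip: [1,1,1,1,1]

```text
time: 7.5
ee_pos: [0.5686, 0.0552, 0.0414]
tcp_rot: [-180.0, -0.0, 88.1]
wrist_force: [-0.3, -2.7, 1.5]
opening: 0.0854
grasp_force: 1.8
```

Run:
```python
from h import *
o=bot.get_obs();print(o['time'],np.round(o['ee_pos'],4),np.round(o['tcp_rot'],2),np.round(o['wrist_force'],1))
for n in('scene','top'):
    p=viewer.camera(n)
    a=p['color'][130:270,180:400,::-1];cv2.imwrite('pics/%s4c.png'%n,cv2.resize(a,None,fx=3.6,fy=3.6,interpolation=cv2.INTER_CUBIC))
```

```text
7.5 [0.5686 0.0552 0.0414] [-180.     -0.     88.11] [-0.3 -2.7  1.5]
```

View pics/scene4c.png

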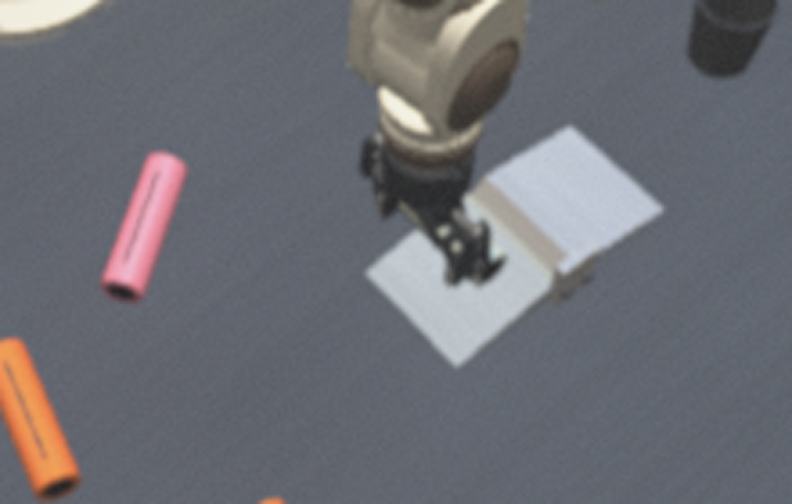

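The tube's far end is at crop (497,265), just ahead of the fingers and nearing the lip. I slow down here.

Call:
move_arm:
  offset:
    - [0.5,0,-0.09]
    - [0.5,0,-0.09]
    - [0.5,0,-0.09]
    - [0.5,0,-0.09]
    - [0.5,0,-0.09]
  twist:
    - [0,0,0]
    - [0,0,0]
    - [0,0,0]
    - [0,0,0]
    - [0,0,0]
  grip: [1,1,1,1,1]

```text
time: 8.1
ee_pos: [0.5695, 0.0799, 0.046]
tcp_rot: [180.0, 0.0, 88.1]
wrist_force: [-0.5, -3.6, 2.7]
opening: 0.0852
grasp_force: 2.0
```

Call:
move_arm:
  offset:
    - [0.4,0,-0.07]
    - [0.4,0,-0.07]
    - [0.4,0,0]
    - [0.4,0,0]
    - [0.3,0,0]
  twist:
    - [0,0,0]
    - [0,0,0]
    - [0,0,0]
    - [0,0,0]
    - [0,0,0]
  grip: [1,1,1,1,1]

```text
time: 8.6
ee_pos: [0.5699, 0.0993, 0.0468]
tcp_rot: [-180.0, -0.0, 88.1]
wrist_force: [1.0, 0.6, 0.5]
opening: 0.0855
grasp_force: 0.0
```

Call:
move_arm:
  offset:
    - [0.3,0,0]
    - [0.3,0,0]
    - [0,0,0]
  twist:
    - [0,0,0]
    - [0,0,0]
    - [0,0,0]
  grip: [1,1,1]

```text
time: 8.9
ee_pos: [0.5702, 0.105, 0.0471]
tcp_rot: [-180.0, -0.0, 88.1]
wrist_force: [0.3, 0.6, 0.4]
opening: 0.085
grasp_force: 0.0
```

Run:
```python
from h import *
o=bot.get_obs();print(o['time'],np.round(o['ee_pos'],4),np.round(o['tcp_rot'],2),np.round(o['wrist_force'],1))
for n in('scene','top'):
    p=viewer.camera(n)
    a=p['color'][130:270,180:400,::-1];cv2.imwrite('pics/%s5c.png'%n,cv2.resize(a,None,fx=3.6,fy=3.6,interpolation=cv2.INTER_CUBIC))
```

```text
8.9 [0.5702 0.105  0.0471] [-1.7999e+02 -1.0000e-02  8.8130e+01] [0.3 0.6 0.4]
```

View pics/scene5c.png

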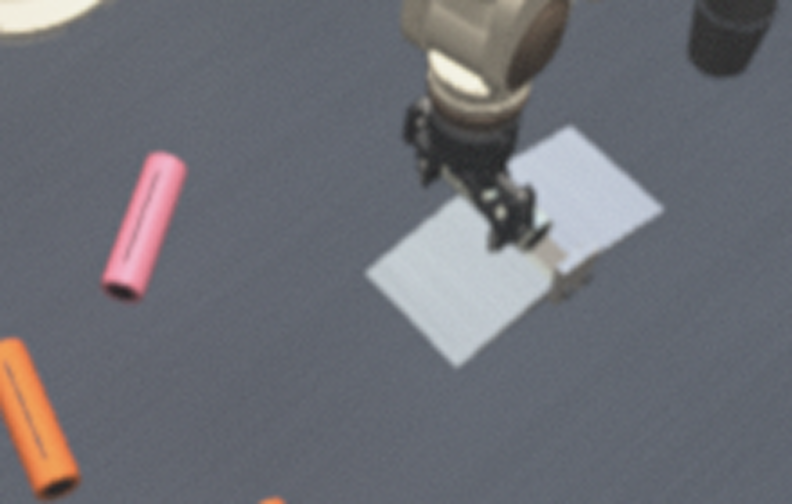

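The tube has dropped into the groove, with its far end at crop (543,228), and the force is zero. I back off, lift, and move in front of the block with the fingers shut.

Call:
move_arm:
  offset:
    - [-1.5,0,0]
    - [-1.5,0,-0.5]
    - [0,0,-4]
    - [0,0,-4]
    - [0,0,-2]
  twist:
    - [0,0,0]
    - [0,0,0]
    - [0,0,0]
    - [0,0,0]
    - [0,0,0]
  grip: [1,1,1,1,1]

```text
time: 9.5
ee_pos: [0.5701, 0.0731, 0.1563]
tcp_rot: [179.8, -0.0, 88.0]
wrist_force: [-0.0, 0.9, 0.2]
opening: 0.0854
grasp_force: 0.0
```

Call:
move_arm:
  offset:
    - [0,-4.5,0]
    - [0,-4.5,0]
    - [0,-4,0]
    - [0,0,0]
  twist:
    - [0,0,0]
    - [0,0,0]
    - [0,0,0]
    - [0,0,0]
  grip: [0,0,0,0]

```text
time: 9.9
ee_pos: [0.4357, 0.0777, 0.1529]
tcp_rot: [-180.0, 0.0, 88.1]
wrist_force: [1.1, 0.3, 0.9]
opening: 0.0284
grasp_force: 0.0
```

```bash
cat >> h.py <<'E'
def intube(f):
    V=np.array([.5786,.142]);th=np.radians(-1.88);a=np.array([np.cos(th),np.sin(th)]);n=np.array([-a[1],a[0]])
    d=f['mid']-V;return np.round([d@a,d@n],4),round(f['yaw']+1.88,2)
E
python3 - <<'E'
from h import *
rows((.449,.146,.15),88.1,3)
for n in('scene','top'):
    p=viewer.camera(n);W=cloud(p)
    a=p['color'][130:270,180:400,::-1];cv2.imwrite('pics/%s6c.png'%n,cv2.resize(a,None,fx=3.6,fy=3.6,interpolation=cv2.INTER_CUBIC))
    m=(W[...,2]>.034)&(W[...,2]<.075)&(np.hypot(W[...,0]-.57,W[...,1]-.142)<.12)
    f=tubefit(p,np.where(m[...,None],W,0),(.57,.142),.12);print(f,intube(f))
E
```

```text
at 9.9 [0.4357 0.0777 0.1529] [-179.99    0.     88.08] [1.1 0.3 0.9]
[2.3, 0.4, 0.1] -0.0
[2.3, 0.4, 0.1] -0.0
[2.3, 0.4, 0.1] -0.0
{'mid': array([0.56102422, 0.14056591]), 'z': np.float64(0.030324386277441957), 'yaw': np.float64(-1.8008808563861958), 'len': np.float64(0.13712099725813087), 'n': 334} (array([-0.0175, -0.002 ]), np.float64(0.08))
{'mid': array([0.62066489, 0.14030534]), 'z': np.float64(0.03236768419859229), 'yaw': np.float64(1.1176942104355234), 'len': np.float64(0.020464593194434826), 'n': 86} (array([ 0.0421, -0.0003]), np.float64(3.0))
```

View pics/scene6c.png

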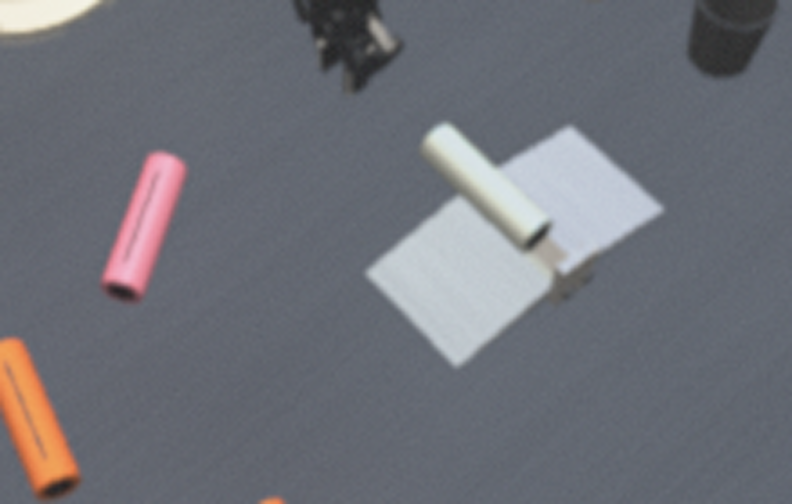

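The tube lies in the groove from crop (440,140) to (540,232), aligned with it, with a gap to the stop. Next I put the shut fingers down behind its near end.

Call:
move_arm:
  offset:
    - [3.5,0.2,0]
    - [3.4,0.2,0]
    - [0,0,4]
    - [0,0,4]
    - [0,0,3]
  twist:
    - [0,0,0]
    - [0,0,0]
    - [0,0,0]
    - [0,0,0]
    - [0,0,0]
  grip: [0,0,0,0,0]

```text
time: 10.5
ee_pos: [0.4461, 0.1474, 0.0399]
tcp_rot: [-179.9, 0.0, 88.1]
wrist_force: [0.9, 0.2, 0.6]
opening: 0.0002
grasp_force: 0.0
```

Call:
move_arm:
  offset:
    - [0,0,0.8]
    - [0,0,0]
  twist:
    - [0,0,0]
    - [0,0,0]
  grip: [0,0]

```text
time: 10.7
ee_pos: [0.4457, 0.1472, 0.0335]
tcp_rot: [-179.9, 0.0, 88.1]
wrist_force: [-0.5, -0.3, 0.1]
opening: -0.0
grasp_force: 0.0
```

Run:
```python
from h import *
rows((.449,.1463,.036),88.1,1)
```

```text
at 10.7 [0.4457 0.1472 0.0335] [-1.799e+02  4.000e-02  8.807e+01] [-0.5 -0.3  0.1]
[-0.1, 0.3, -0.2] -0.001
```

Call:
move_arm:
  offset:
    - [0,0.8,0]
    - [0,0.8,0]
    - [0,0.6,0]
    - [0,0.5,0]
    - [0,0.5,0]
  twist:
    - [0,0,0]
    - [0,0,0]
    - [0,0,0]
    - [0,0,0]
    - [0,0,0]
  grip: [0,0,0,0,0]

```text
time: 11.2
ee_pos: [0.4778, 0.1467, 0.0346]
tcp_rot: [-180.0, -0.0, 88.1]
wrist_force: [-6.2, 1.1, 4.2]
opening: -0.0002
grasp_force: 3.2
```

Call:
move_arm:
  offset:
    - [0,0.5,0]
    - [0,0.5,0]
    - [0,0.5,0]
    - [0,0.5,0]
    - [0,0,0]
  twist:
    - [0,0,0]
    - [0,0,0]
    - [0,0,0]
    - [0,0,0]
    - [0,0,0]
  grip: [0,0,0,0,0]

```text
time: 11.7
ee_pos: [0.4977, 0.1461, 0.0348]
tcp_rot: [-180.0, -0.0, 88.1]
wrist_force: [-3.6, -0.7, 6.7]
opening: 0.0004
grasp_force: 3.9
```

```bash
cat >> h.py <<'E'
def look():
    o=bot.get_obs();print(o['time'],np.round(o['ee_pos'],4),np.round(o['wrist_force'],1))
    for n in('scene','top'):
        p=viewer.camera(n);W=cloud(p)
        m=(W[...,2]>.034)&(W[...,2]<.075)&(np.hypot(W[...,0]-.58,W[...,1]-.142)<.12)&(W[...,0]<.672)
        try: f=tubefit(p,np.where(m[...,None],W,0),(.58,.142),.12);print(n,f['len'],f['z'],f['n'],intube(f))
        except Exception as e: print(n,e)
E
python3 -c "
from h import *
look()"
```

```text
11.7 [0.4977 0.1461 0.0348] [-3.6 -0.7  6.7]
scene 0.13339626358679357 0.06695472710618434 319 (array([ 0.0065, -0.0058]), np.float64(0.74))
top 0.06707379979056752 0.033035218829861525 137 (array([0.0405, 0.0008]), np.float64(-0.39))
```

```bash
cat >> h.py <<'E'
def prof():
    V=np.array([.5786,.142]);th=np.radians(-1.88);a=np.array([np.cos(th),np.sin(th)]);n=np.array([-a[1],a[0]])
    o=bot.get_obs();print(o['time'],np.round(o['ee_pos'],4),np.round(o['wrist_force'],1))
    for cam in('scene','top'):
        p=viewer.camera(cam);W=cloud(p);c=p['color'].astype(int)
        m=(c.min(-1)>110)&(c.max(-1)-c.min(-1)<60)
        x=(W[...,:2]-V)@a;y=(W[...,:2]-V)@n;m&=(abs(y)<.022)&(W[...,2]>.025)&(W[...,2]<.09)
        print(cam,[(int(1000*b),int(((x>b)&(x<b+.01)&m).sum()),round(float(1000*np.percentile(W[...,2][(x>b)&(x<b+.01)&m],90)),1)) for b in np.arange(-.1,.11,.01) if ((x>b)&(x<b+.01)&m).any()])
E
python3 -c "
from h import *
prof()"
```

```text
11.8 [0.4977 0.1461 0.0348] [-4.8  0.7  5.7]
scene [(-80, 2, 34.6), (-70, 11, 48.8), (-60, 20, 52.5), (-50, 29, 55.8), (-40, 32, 52.4), (-30, 35, 52.0), (-20, 31, 50.0), (-10, 29, 51.9), (0, 31, 50.9), (9, 34, 50.3), (19, 30, 52.8), (29, 30, 52.4), (39, 35, 51.3), (49, 35, 52.0), (59, 32, 52.2), (69, 26, 51.6), (89, 23, 60.5), (99, 27, 60.0)]
top [(-40, 5, 47.5), (-30, 10, 45.5), (-20, 9, 45.6), (-10, 9, 46.5), (0, 8, 48.5), (9, 12, 48.9), (19, 22, 51.1), (29, 21, 51.5), (39, 28, 53.2), (49, 36, 54.3), (59, 37, 54.9), (69, 22, 52.7), (89, 41, 63.5), (99, 29, 63.3)]
```

Call:
move_arm:
  offset:
    - [0,0.4,-0.15]
    - [0,0.4,0]
    - [0,0.4,0]
    - [0,0.3,0]
    - [0,0.2,0]
  twist:
    - [0,0,0]
    - [0,0,0]
    - [0,0,0]
    - [0,0,0]
    - [0,0,0]
  grip: [0,0,0,0,0]

```text
time: 12.4
ee_pos: [0.5144, 0.1455, 0.0359]
tcp_rot: [-179.9, -0.0, 88.1]
wrist_force: [-7.5, 0.2, 6.0]
opening: -0.0003
grasp_force: 4.8
```

```bash
python3 -c "
from h import *
prof()"
```

```text
12.4 [0.5144 0.1455 0.0359] [-7.5  0.2  6. ]
scene [(-60, 4, 42.6), (-50, 18, 49.9), (-40, 29, 60.5), (-30, 31, 51.2), (-20, 31, 52.5), (-10, 37, 51.1), (0, 32, 51.2), (9, 31, 50.6), (19, 33, 51.5), (29, 34, 51.3), (39, 35, 52.5), (49, 32, 52.8), (59, 32, 51.9), (69, 34, 51.7), (79, 33, 51.2), (89, 23, 60.0), (99, 29, 60.8)]
top [(-20, 6, 47.1), (-10, 12, 47.2), (0, 8, 45.2), (9, 5, 44.1), (19, 12, 45.6), (29, 10, 48.7), (39, 13, 50.0), (49, 22, 51.1), (59, 24, 53.1), (69, 28, 53.9), (79, 31, 53.9), (89, 41, 62.2), (99, 27, 63.1)]
```

Nearly there. I creep on until the force jumps.

Call:
move_arm:
  offset:
    - [0,0.2,0]
    - [0,0.1,0]
  twist:
    - [0,0,0]
    - [0,0,0]
  grip: [0,0]

```text
time: 12.7
ee_pos: [0.5174, 0.1454, 0.036]
tcp_rot: [-179.9, -0.0, 88.1]
wrist_force: [-6.1, -0.3, 6.3]
opening: 0.0
grasp_force: 4.8
```

Call:
move_arm:
  offset:
    - [0,0.1,0]
    - [0,0.1,0]
  twist:
    - [0,0,0]
    - [0,0,0]
  grip: [0,0]

```text
time: 12.9
ee_pos: [0.5187, 0.1453, 0.0359]
tcp_rot: [-179.9, -0.0, 88.1]
wrist_force: [-15.2, 0.9, 11.9]
opening: 0.0
grasp_force: 8.7
```

The force jumped from about 6 to 15 N, so the tube is against the stop. I back off and lift clear.

Call:
move_arm:
  offset:
    - [0,-0.3,0]
    - [0,-1,0]
    - [0,-3,0]
    - [0,-3,0]
    - [0,0,-3]
  twist:
    - [0,0,0]
    - [0,0,0]
    - [0,0,0]
    - [0,0,0]
    - [0,0,0]
  grip: [0,0,0,0,0]

```text
time: 13.4
ee_pos: [0.44, 0.1463, 0.0607]
tcp_rot: [-179.4, 0.2, 88.2]
wrist_force: [1.2, 1.4, 0.1]
opening: 0.0001
grasp_force: 0.0
```

Call:
move_arm:
  offset:
    - [-1,-2,-4]
    - [-4,-2,-4]
    - [-4,0,0]
    - [-4,0,0]
    - [0,0,0]
  twist:
    - [0,0,0]
    - [0,0,0]
    - [0,0,0]
    - [0,0,0]
    - [0,0,0]
  grip: [0,0,0,0,0]

```text
time: 13.9
ee_pos: [0.4055, 0.0224, 0.1393]
tcp_rot: [179.9, 0.1, 87.9]
wrist_force: [0.0, -0.2, -1.2]
opening: 0.0004
grasp_force: 0.0
```

```bash
python3 -c "
from h import *
prof();look()
for n in('scene','top'):
    p=viewer.camera(n)
    a=p['color'][120:260,180:400,::-1];cv2.imwrite('pics/%s7c.png'%n,cv2.resize(a,None,fx=3.6,fy=3.6,interpolation=cv2.INTER_CUBIC))
"
```

```text
13.9 [0.4055 0.0224 0.1393] [ 0.  -0.2 -1.2]
scene [(-50, 19, 51.4), (-40, 30, 50.6), (-30, 31, 51.3), (-20, 32, 50.3), (-10, 31, 50.9), (0, 31, 51.2), (9, 31, 50.8), (19, 33, 52.3), (29, 35, 51.0), (39, 37, 51.5), (49, 34, 51.5), (59, 33, 49.9), (69, 37, 51.6), (79, 33, 50.5), (89, 25, 60.2), (99, 28, 59.7)]
top [(-50, 12, 53.0), (-40, 20, 53.2), (-30, 52, 52.7), (-20, 51, 52.8), (-10, 53, 53.5), (0, 56, 53.2), (9, 45, 52.6), (19, 56, 53.1), (29, 50, 52.9), (39, 45, 53.0), (49, 58, 52.9), (59, 49, 54.2), (69, 50, 54.3), (79, 47, 54.1), (89, 60, 61.3), (99, 33, 60.9)]
14.0 [0.4057 0.025  0.139 ] [ 0.6  0.6 -0.1]
scene 0.13398394328390995 0.030493218406942003 339 (array([ 0.0219, -0.0019]), np.float64(0.45))
top 0.13519074824087757 0.032355630968781565 582 (array([ 0.0252, -0.    ]), np.float64(-0.16))
```

View pics/scene7c.png

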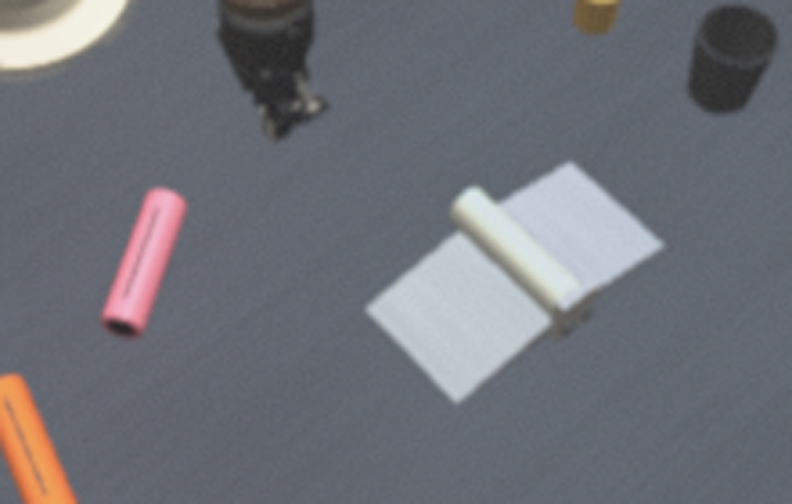

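The tube lies in the groove from crop (470,200) to (565,295). Its far end is against the stop at (570,305), with the middle at x ≈ 25 mm, y ≈ 0 and z ≈ 32 mm. The robot is clear, so I hand in.

```bash
python3 -c "
from h import *
print(bot.job_done())"
```

```text
the job is handed in; nothing more can be done
None
```

The tube was rolled up the ramp into the groove, pushed endwise against the end stop and left lying there; the job is handed in, but no verdict came back.

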